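# Half-shutter scratch check on the clip bench

### The arm

A 7-joint arm with a two-finger parallel gripper is mounted at the origin on the work surface. World frame = base frame: x ahead of the robot, y to its left, z up, the work surface at z = 0. Lengths are in m, angles in rad, forces in N, time in s.
With the tool pointing down it reaches from about 0.425 to 0.8 m from the base axis. Payload 8.3 kg.
Tool frame: the origin (TCP) lies at the very end of the fingers, on their centre line; the grasp point (between the pads) lies 19 mm behind it; z points along the fingers, y is the line along which they close (so a half turn about z gives the same grasp; the last joint's range is limited). The gripper opens to 85 mm and grips with 20 to 120 N. Pads are 22 mm wide; open, the fingers measure 114 mm over their backs; the gripper's body (76 mm by 85 mm) begins 54 mm behind the grasp point. The pads swing forward as they close: fully open they stand 13 mm farther back than shut.
Start: joints at [-1.181, 0.383, 0.016, 1.37, -0.006, 1.388, -0.046], TCP at [0.273, 0.562, 0.231] pointing down, gripper open.
Joint ranges: [-2.95, 2.95], [-0.25, 2.06], [-1.52, 1.56], [0.18, 2.33], [-1.44, 4.58], [0.02, 2.06], [-3.01, 3.01]. Speed limits (rad/s): [2.39, 2.39, 3.01, 3.01, 3.14, 3.14, 3.14].

### API

Orientations are given as [roll, pitch, yaw] about the fixed x, y, z axes, in that order (R = Rz(yaw) Ry(pitch) Rx(roll)).
In Python, from cell import sense, eyes, job_done, finder gives the robot as it stands.
- The arm moves only by the tool carry_out, never from a script. Its argument "increments" is a list of rows, each a list of 3 entries, a list of its own where there are three numbers: the shift along the tool's x, y, z each as a share of 750 mm, from -1 to 1, then the turn, a rotation vector about the tool's x, y, z each as a share of 90 degrees, from -1 to 1, then the opening, from -1 (shut) to 1 (fully open). In form: [[[dx, dy, dz], [rx, ry, rz], gripper], ...]. A call has 1 to 12 rows; each row is the pose to reach, as a shift and turn from the pose commanded when the call began, along the tool's axes at that moment; what a row does not reach only later rows make up. A row lasts 1/10 s, in which the tool goes at most 50 mm and 8.59 degrees, less where a joint would pass 70% of its speed; a pose out of reach is approached as far as the arm can. A call with a number of a shift or a turn outside -1 to 1 is refused whole. A call with a gripper value outside its range is refused whole. The fingers move at their own pace and stop on an object; "force" is the grip in N (left out, the last holds). Time passes only in rows, so rows that repeat a pose let the fingers close. It gives the time, the measured TCP pose, the force, the opening and the grip force at its end, in the units of the state.
- sense(): the state, without advancing time (a new reading comes with each control period).
- eyes.snapshot(name): name is "scene" or "top"; returns a dict with "pixels" (420x560x3 uint8, blue, green, red), "camera_matrix" (3x3 intrinsics, pixels), "rvec" (rotation vector, rad) and "tvec" (3), from world to camera coordinates, as OpenCV has them. Camera axes: x right, y down, z forward; pixel columns grow to the right and rows downward; lengths in m; the calibration is good to about 2 mm. A picture is of the moment at which its call begins. There is no depth.
- job_done(): hands the job in; it is judged then, once.
Trained networks look in a picture, given as the dict that the camera call returned (one of the last four; its "shot" number tells which), for a name from the list of things; names that differ only in an ending like _2 or _b are one class to them, and where a whole thing is asked for, a point or a joint stands for the part that bears it (a point fixed in the world has none). Each returns a list of dicts, best first, with "score" (0 to 1); they miss things now and then, are a little off and sometimes report something else, mostly with a low value. They report only what shows in the picture. A call takes as long as a camera call.
- finder.outline_of(picture, query): "mask" (420x560 bool, what is visible of it) and "centre" ([column, row] in pixels, amid what is visible of it).
- finder.tip_of(picture, query): "centre" ([column, row] in pixels: a listed point, or the origin of a listed thing).
The state is a dict: "clock": time; "joint_pos": joint angles; "qvel": joint speeds; "tau": joint torques, N m; "eef_pos": TCP position; "ee_rot": TCP orientation; "ft_force": force on the tool from outside, world axes, zero at the start; "ft_torque": the same for the moment, N m; "grip_width": finger opening in m; "finger_force": force on a finger pad.
Only numpy, scipy, OpenCV 4.12 (cv2) and the standard library are available. Lean on these libraries where they do the work, as an engineer would, in place of code of your own. Each camera call takes 0.05 s, during which the arm holds its last target. There are 200 camera calls.

### The job

On the scratch-check light box, turn the black scale sleeve until its orange pointer clicks in at number 4. Then slide the red tab of the sprung shutter open to half travel, so that its white line stands within the green half marks, and finish while still holding it there with the fingers, for the shutter springs shut when let go. Leave the clip strips, the screwdriver and the cup where they are.

Things in the scene. Friction and masses are not known exactly. Their poses are not given: they have to be found in the camera images.
- lightbox: grey light box fixed to the bench, 150 (x) x 280 (y) x 50 high mm; origin at the centre of its underside; own y runs along its length towards the numbered sleeve. Place and yaw vary. On top: lit window 36 x 60 mm centred at own (25, -15) mm under the shutter, two aluminium rails 7 mm high, 5 wide, along y at own x -1.5 and 51.5; a clip strip lies at about own (-50, -55).
- sleeve (a joint): turn of the black scale sleeve, in rad: 0 at number 1, growing clockwise seen from above, a detent every 0.436 (25 degrees), number 4 at 1.309. Passing a click takes about 0.1 N m; it pulls itself into the nearest detent and stays when let go. Orange pointer at 152.5 degrees minus the value, from the box's own +x towards own +y; white numerals 1 to 6 stand round it on a black plate.
- sleeve_grip (a point): point on the vertical axis of the black ribbed sleeve, 78 mm above the bench, at the box's own (0, 90) mm: a good height to grip. The sleeve is round, 44 mm across, its top at 92 mm, its skirt (53 mm across) 52 to 58 mm above the bench; grip it round the sides from above, any yaw. The point turns with the sleeve.
- shutter (a joint): black shutter plate sliding along the box's own -y as it opens: value in m, 0 shut (as it starts), 0.030 half, 0.060 fully open. A spring pushes it shut: 3 N at 0, about 10.5 N at half, 18 N fully open (250 N/m).
- tab: the shutter's upright red tab with a white line round its middle, 30 mm along the box's own x, 12 mm along own y, 43 mm high, standing on the shutter; origin at the centre of its foot, 55 mm above the bench, axes as the box's; shut, it stands at the box's own (25, -40) mm and moves to own (25, -70) at half travel.
- tab_grip (a point): point in the middle of the red tab, 28 mm above its foot, 83 mm above the bench (the tab's top is at 98 mm): a good place to pinch it from above.
- half_mark (a point): where the tab's centre stands in plan at half travel: midway between the two 10 mm long green marks on the rails, 57 mm above the bench.
- work_strip: loose black clip strip with steel clips, 24 x 95 x 16 mm, lying on the light box, its top 67 mm above the bench; origin at the centre of its underside. Bystander.
- strip_a: a like clip strip, on the bench beyond the sleeve end of the box. Bystander.
- strip_b: another clip strip next to it. Bystander.
- screwdriver: yellow screwdriver 170 mm long lying on the bench off the shutter end of the box. Bystander.
- cup: closed steel and brown travel cup, 74 mm across, 105 mm high, standing on the bench on the far side of the box; origin at the centre of its underside. Bystander.

How it is judged:
On the way, in this order (a step that is already met when the one before it is completed fails the run):
1. the sleeve stands at number 4 (value of joint sleeve between 1.199 and 1.419 rad), for 0.3 s.
2. the fingers hold the shutter at half travel, the sleeve still at 4 (all of step 1 and value of joint shutter between 0.025 and 0.035 m and contact force between the fingers and tab above 5 N), for 0.5 s.
At the end, for the whole second after the job is handed in: the sleeve stands at number 4 (within 0.11 rad, 6 degrees), and the fingers, pressing on the red tab with more than 5 N, hold the shutter still at half travel (30 mm, within 5 mm) (all of step 2 and velocity of joint shutter between -0.01 and 0.01 m/s); the arm keeps its last pose, push and grip.
It fails at once if the clip strip on the light box is shifted by more than 20 mm (distance of work_strip from where it was at the start of the episode above 0.02 m).
It fails at once if the first clip strip beside it is shifted by more than 20 mm (distance of strip_a from where it was at the start of the episode above 0.02 m).
It fails at once if the second clip strip beside it is shifted by more than 20 mm (distance of strip_b from where it was at the start of the episode above 0.02 m).
It fails at once if the screwdriver is shifted by more than 20 mm (distance of screwdriver from where it was at the start of the episode above 0.02 m).
It fails at once if the cup is shifted by more than 20 mm (distance of cup from where it was at the start of the episode above 0.02 m).
It also fails if it takes over 43 s, if anything falls off the work surface, if the arm or the gripper's body presses on something with over 40 N, if the wrist force passes 120 N, or if a joint passes its speed limit or range.

## Working session

There is one attempt and no reset: what is moved stays moved. The work goes in short steps, Python scripts to look and compute and a tool call to move; the robot and the scene stay as the last step left them, time stands still between calls to the robot, and variables do not carry over. Pictures are saved under pics/ and viewed, at most 10 in all, crops included, and the job is handed in when it is done.

Besides the shell and the picture viewer there is one more tool, called after ">>>" by a JSON object that holds its "op" and its "data", one argument or row to a line. carry_out: Moves the arm, as the interface text tells. Shift numbers are shares of 750 mm and turn numbers shares of 90 degrees, none past 1 either way. Its arguments: {"type":"object","properties":{"increments":{"type":"array","items":{"type":"array"}},"force":{"type":"number"}},"required":["increments"]}

```bash
mkdir -p pics; cat > h.py <<'E'
import numpy as np, cv2
from cell import sense, eyes, job_done, finder
def ray(p,px):
    K=np.array(p["camera_matrix"]);R=cv2.Rodrigues(np.array(p["rvec"],float))[0];t=np.array(p["tvec"],float).ravel()
    d=R.T@np.linalg.inv(K)@np.array([px[0],px[1],1.]);return -R.T@t,d
def at(p,px,z):
    c,d=ray(p,px);return c+d*(z-c[2])/d[2]
def proj(p,X):
    return cv2.projectPoints(np.array(X,float).reshape(-1,1,3),np.array(p["rvec"],float),np.array(p["tvec"],float),np.array(p["camera_matrix"]),None)[0].reshape(-1,2)
E
python3 - <<'E'
from h import *
im=[]
for n in("scene","top"):
    p=eyes.snapshot(n);im.append(p["pixels"])
    for q,z in(("sleeve_grip",.078),("tab_grip",.083),("half_mark",.057),("tab",.055),("lightbox",0),("work_strip",.051),("cup",0)):
        r=finder.tip_of(p,q)
        for k in r[:2]:print(n,q,np.round(k["centre"]),round(k["score"],2),at(p,k["centre"],z).round(4))
    cv2.imwrite(f"pics/{n}0.png",p["pixels"])
s=sense();print(s["eef_pos"],s["ee_rot"],s["clock"],s["grip_width"])
E
```

```text
scene sleeve_grip [255. 194.] 0.56 [0.5082 0.0992 0.078 ]
scene tab_grip [244. 236.] 0.78 [ 0.5604 -0.0129  0.083 ]
scene tab_grip [261. 188.] 0.31 [0.5108 0.1179 0.083 ]
scene half_mark [240. 258.] 0.66 [ 0.5708 -0.0441  0.057 ]
scene tab [246. 248.] 0.68 [ 0.5663 -0.0185  0.055 ]
scene lightbox [240. 243.] 0.91 [0.5186 0.0227 0.    ]
scene work_strip [210. 248.] 0.65 [ 0.5022 -0.0516  0.051 ]
scene cup [318. 223.] 0.84 [0.6335 0.1613 0.    ]
top sleeve_grip [273. 248.] 0.58 [0.501  0.0957 0.078 ]
top tab_grip [318. 221.] 0.86 [ 0.5658 -0.0075  0.083 ]
top tab_grip [310. 240.] 0.68 [0.5204 0.0116 0.083 ]
top half_mark [332. 224.] 0.78 [ 0.5654 -0.0439  0.057 ]
top tab [322. 222.] 0.76 [ 0.5684 -0.0185  0.055 ]
top lightbox [306. 239.] 0.79 [0.5367 0.0148 0.    ]
top work_strip [338. 253.] 0.81 [ 0.4963 -0.0582  0.051 ]
top cup [250. 196.] 0.75 [0.6461 0.1611 0.    ]
[0.27334215 0.56203399 0.23127962] [-3.14153011e+00 -9.62566077e-05  2.68885891e+00] 0.8 0.08531471796422177
```

View pics/top0.png

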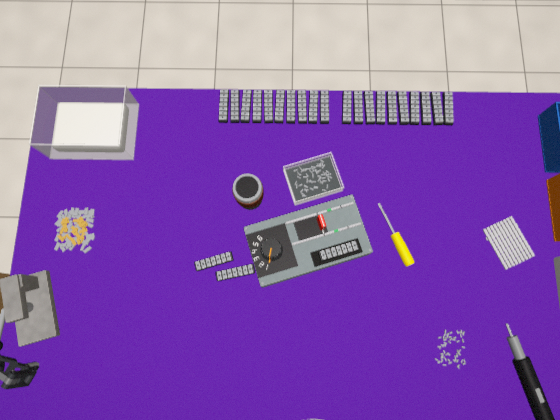

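View pics/scene0.png

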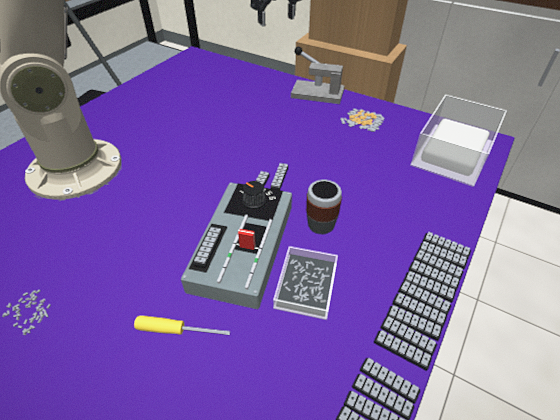

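```bash
cat > m.py <<'E'
from h import *
from scipy.optimize import least_squares
P={"sleeve_grip":(0,.09,.078),"tab_grip":(.025,-.04,.083),"half_mark":(.025,-.07,.057),"tab":(.025,-.04,.055),"lightbox":(0,0,0)}
obs=[]
ps={n:eyes.snapshot(n) for n in("scene","top")}
for n,p in ps.items():
    for q,X in P.items():
        r=finder.tip_of(p,q)
        if r:obs.append((p,X,r[0]["centre"],n+q))
    m=finder.outline_of(p,"lightbox")[0]["mask"].astype(np.uint8)
    c,_=cv2.findContours(m,0,2);c=max(c,key=cv2.contourArea);ps[n]["hull"]=cv2.convexHull(c)
def W(v,X):
    X=np.atleast_2d(X);c,s=np.cos(v[2]),np.sin(v[2])
    return np.c_[v[0]+c*X[:,0]-s*X[:,1],v[1]+s*X[:,0]+c*X[:,1],X[:,2]]
BOX=[(a*.075,b*.14,z) for a in(-1,1) for b in(-1,1) for z in(0,.05)]
def res(v):
    o=[(proj(p,W(v,X))[0]-c) for p,X,c,_ in obs]
    for n,p in ps.items():   # hull of box vs. outline hull: support in 16 directions
        h=p["hull"].reshape(-1,2);b=proj(p,W(v,BOX))
        for a in np.arange(0,2*np.pi,np.pi/8):
            d=np.array([np.cos(a),np.sin(a)]);o.append([(b@d).max()-(h@d).max()-.0])
    return np.concatenate(o)
r=least_squares(res,[.535,.012,.26],loss="soft_l1");v=r.x
print("box",v.round(4),"deg",np.degrees(v[2]).round(2));print(res(v).round(1))
for q,X in P.items():print(q,W(v,X)[0].round(4))
np.save("box.npy",v)
E
python3 - <<'E'
from m import *
p=ps["top"];im=p["pixels"];hsv=cv2.cvtColor(im,cv2.COLOR_BGR2HSV)
m=cv2.inRange(hsv,(5,120,120),(25,255,255))
c=W(v,(0,.09,.058))[0];u=proj(p,c)[0];print(u)
ys,xs=np.nonzero(m);k=np.hypot(xs-u[0],ys-u[1])<25
for z in(.058,.092):
    q=np.array([at(p,(x,y),z) for x,y in zip(xs[k],ys[k])])-c
    for w in q:print(z,"ang own",np.degrees(np.arctan2(w[1],w[0])-v[2]).round(0)%360,"r",np.hypot(*w[:2]).round(3)) if z>.0 else 0
out=[]
for n in ps:
    x=ps[n]["pixels"].copy();a=proj(ps[n],W(v,(0,.09,.058)))[0].astype(int)
    x=x[a[1]-35:a[1]+35,a[0]-45:a[0]+45];out.append(cv2.resize(x,None,fx=4.4,fy=4.4,interpolation=2))
b=ps["top"]["pixels"].copy();cv2.imwrite("pics/c1.png",np.hstack(out))
E
```

```text
box [0.5278 0.0164 0.3148] deg 18.04
[  0.2   0.1   2.7  -0.7   1.6   1.2  -1.2  -1.1   0.4  -0.5  -2.3   2.3
  47.3 -27.3  -0.2  -0.   -0.4   1.9  -1.8   0.9   0.3   0.9   2.6   2.8
   2.5   2.    2.7   1.5   1.5   1.2   1.7   1.8  -0.5   1.5   1.8   1.1
   1.8   2.    1.9   0.7   2.3   3.    2.6   1.1   2.1   2.4   2.3   0.7
   1.4   1.6   1.6   0.4]
sleeve_grip [0.5   0.102 0.078]
tab_grip [ 0.564  -0.0139  0.083 ]
half_mark [ 0.5733 -0.0424  0.057 ]
tab [ 0.564  -0.0139  0.055 ]
lightbox [0.5278 0.0164 0.    ]
[270.71062217 249.80675232]
0.058 ang own 5.0 r 0.005
0.058 ang own 334.0 r 0.004
0.058 ang own 24.0 r 0.003
0.058 ang own 324.0 r 0.002
0.058 ang own 88.0 r 0.002
0.058 ang own 219.0 r 0.001
0.058 ang own 132.0 r 0.003
0.058 ang own 177.0 r 0.003
0.058 ang own 125.0 r 0.007
0.058 ang own 145.0 r 0.005
0.058 ang own 135.0 r 0.009
0.058 ang own 151.0 r 0.008
0.058 ang own 141.0 r 0.011
0.058 ang own 154.0 r 0.01
0.058 ang own 145.0 r 0.013
0.058 ang own 155.0 r 0.012
0.058 ang own 148.0 r 0.015
0.058 ang own 150.0 r 0.017
0.058 ang own 151.0 r 0.02
0.058 ang own 153.0 r 0.02
[... 193 characters left out ...]
.001
0.092 ang own 232.0 r 0.002
0.092 ang own 151.0 r 0.003
0.092 ang own 193.0 r 0.003
0.092 ang own 157.0 r 0.005
0.092 ang own 181.0 r 0.006
0.092 ang own 159.0 r 0.008
0.092 ang own 176.0 r 0.008
0.092 ang own 147.0 r 0.01
0.092 ang own 160.0 r 0.01
0.092 ang own 150.0 r 0.012
0.092 ang own 160.0 r 0.012
0.092 ang own 152.0 r 0.015
0.092 ang own 161.0 r 0.014
0.092 ang own 153.0 r 0.017
0.092 ang own 161.0 r 0.017
0.092 ang own 155.0 r 0.019
0.092 ang own 155.0 r 0.021
0.092 ang own 156.0 r 0.024
0.092 ang own 157.0 r 0.026
0.092 ang own 162.0 r 0.026
0.092 ang own 157.0 r 0.028
0.092 ang own 162.0 r 0.028
0.092 ang own 158.0 r 0.03
0.092 ang own 162.0 r 0.03
0.092 ang own 158.0 r 0.033
```

View pics/c1.png

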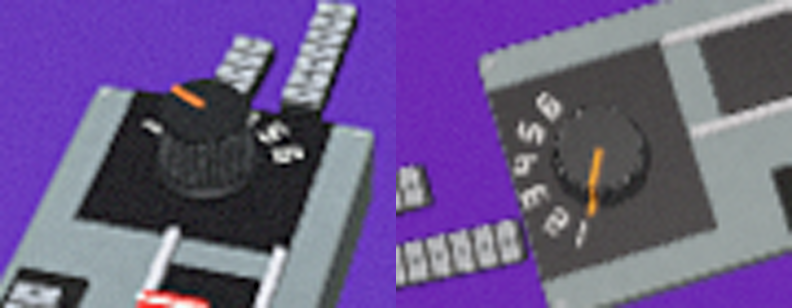

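```bash
cat > m2.py <<'E'
from m import *
a=np.linspace(0,2*np.pi,40)
def cyl(r,z):return [(r*np.cos(t),.09+r*np.sin(t),z) for t in a]
TAB=[(.025+i*.015,-.04+j*.006,z) for i in(-1,1) for j in(-1,1) for z in(.055,.098)]
S={"lightbox":(BOX,0,0),"sleeve":(cyl(.022,.092)+cyl(.022,.058)+cyl(.0265,.058)+cyl(.0265,.052),0,0),"tab":(TAB,0,0)}
D=[]
for n,p in ps.items():
    for q,(X,_,_) in S.items():
        r=finder.outline_of(p,q)
        if not r:print("none",n,q);continue
        m=r[0]["mask"];ys,xs=np.nonzero(m);h=np.c_[xs,ys].astype(float)
        D.append((n,q,p,h,X));print(n,q,r[0]["score"],m.sum())
def res2(v):
    o=[]
    for n,q,p,h,X in D:
        b=proj(p,W(v,X))
        for t in np.arange(0,np.pi,np.pi/8):
            d=np.array([np.cos(t),np.sin(t)])
            o.append(((b@d).max()+(b@d).min()-(h@d).max()-(h@d).min())/2)
    return np.array(o)
v2=least_squares(res2,v,loss="soft_l1").x
print(v2.round(4),np.degrees(v2[2]));print(res2(v2).reshape(-1,8).round(1))
for q,X in P.items():print(q,W(v2,X)[0].round(4))
np.save("box.npy",v2)
E
python3 m2.py
```

```text
box [0.5284 0.0164 0.3119] deg 17.87
[-1.  -1.7 -0.5 -1.8  1.6  0.7 -1.6 -0.9 -0.3  1.7 -5.3 -1.1 -0.6 -2.5
 -0.3  0.6 -0.5  1.  -1.8 -0.3  0.6  1.8  3.5  3.9  3.7  1.6  1.9  1.2
  1.5  0.9  2.1  1.9 -0.5  1.6  1.9  1.4  0.8  1.   1.1  0.7  2.   2.
  1.7  0.7  1.   1.6  1.2  0.3  1.5  1.4  1.1  0.5]
sleeve_grip [0.5008 0.102  0.078 ]
tab_grip [ 0.5645 -0.014   0.083 ]
half_mark [ 0.5737 -0.0426  0.057 ]
tab [ 0.5645 -0.014   0.055 ]
lightbox [0.5284 0.0164 0.    ]
scene lightbox 0.56 8701
scene sleeve 0.93 527
scene tab 0.61 692
top lightbox 0.83 7041
top sleeve 0.97 400
top tab 0.85 565
[0.5294 0.0186 0.3348] 19.182505863233704
[[  0.6   2.8   1.1   0.9   1.5  -0.7  -0.9  -1.1]
 [ -0.8  -0.2  -0.7  -0.4  -0.3  -0.2  -0.5  -0. ]
 [ -2.7  -1.2  -1.5  -0.5   0.5   1.7   2.1   2.2]
 [ -1.1  -1.3  -1.   -0.5  -0.1   0.3   0.7   0.8]
 [ -1.5  -0.4  -0.4   0.4   0.3   1.    1.    1. ]
 [  8.3   5.8   2.4  -1.7  -5.7  -8.8 -10.5 -10.7]]
sleeve_grip [0.4998 0.1036 0.078 ]
tab_grip [ 0.5661 -0.011   0.083 ]
half_mark [ 0.576  -0.0393  0.057 ]
tab [ 0.5661 -0.011   0.055 ]
lightbox [0.5294 0.0186 0.    ]
```

>>> {"op": "carry_out", "data": {
  "increments": [
    [[-0.03,-0.025,0],[0,0,0.05],1],
    [[-0.08,-0.065,0],[0,0,0.12],1],
    [[-0.135,-0.105,0],[0,0,0.19],1],
    [[-0.19,-0.147,0],[0,0,0.26],1],
    [[-0.244,-0.188,0],[0,0,0.33],1],
    [[-0.298,-0.23,0.01],[0,0,0.4],1],
    [[-0.352,-0.272,0.02],[0,0,0.47],1],
    [[-0.406,-0.314,0.04],[0,0,0.54],1],
    [[-0.46,-0.356,0.06],[0,0,0.6],1],
    [[-0.51,-0.394,0.08],[0,0,0.65],1],
    [[-0.5417,-0.4185,0.0947],[0,0,0.678],1],
    [[-0.5417,-0.4185,0.0947],[0,0,0.678],1]
  ],
  "force": 60
}}

```text
clock: 3.7
eef_pos: [0.5025, 0.0946, 0.1588]
ee_rot: [-3.14, 0.003, 1.612]
ft_force: [-0.6, -0.2, -0.3]
grip_width: 0.0856
finger_force: 0.0
```

```bash
python3 - <<'E'
from h import *
s=sense();print(s["eef_pos"],np.degrees(s["ee_rot"]),s["joint_pos"],s["clock"])
p=eyes.snapshot("scene");q=eyes.snapshot("top");f=[]
for z in(p,q):
    u=proj(z,(.501,.102,.09))[0].astype(int);print(u);x=z["pixels"][u[1]-55:u[1]+55,u[0]-65:u[0]+65];f.append(cv2.resize(x,None,fx=3,fy=3,interpolation=2))
cv2.imwrite("pics/d1.png",np.hstack(f))
# red tab in scene & top
for z in(p,q):
    h=cv2.cvtColor(z["pixels"],cv2.COLOR_BGR2HSV);m=cv2.inRange(h,(0,150,100),(6,255,255))|cv2.inRange(h,(174,150,100),(180,255,255))
    u=proj(z,(.565,-.013,.083))[0];ys,xs=np.nonzero(m);k=np.hypot(xs-u[0],ys-u[1])<25
    print(u,k.sum(),xs[k].min(),xs[k].max(),ys[k].min(),ys[k].max(),xs[k].mean(),ys[k].mean(),at(z,(xs[k].mean(),ys[k].mean()),.083))
E
```

```text
[0.50248267 0.09457127 0.1587938 ] [-179.92584299    0.19904693   92.3839225 ] [-0.6541635   0.19730662  0.46030905  1.79987737 -0.09129827  1.16783944
 -0.12395746] 3.7
[252 187]
[270 247]
[246.16578796 236.87996909] 239 238 253 229 249 245.9121338912134 239.40167364016736 [ 0.56822867 -0.01841959  0.083     ]
[320.25662923 221.3608233 ] 68 317 325 215 229 320.5735294117647 221.89705882352942 [ 0.56373324 -0.01373337  0.083     ]
```

View pics/d1.png

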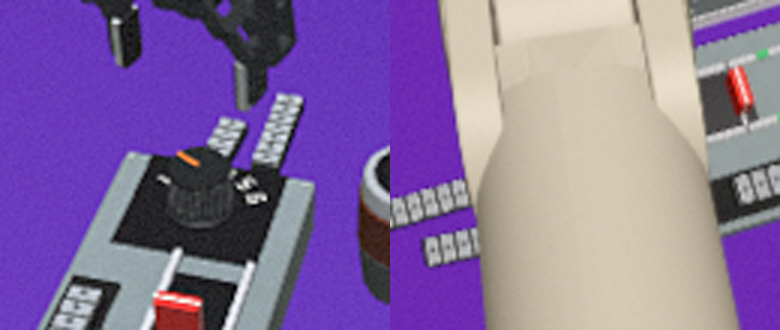

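>>> {"op": "carry_out", "data": {
  "increments": [
    [[0,0,0],[0,0,0],1],
    [[0,0,0.02],[0,0,0],1],
    [[0,0,0.05],[0,0,0],1],
    [[0,0,0.08],[0,0,0],1],
    [[0,0,0.11],[0,0,0],1],
    [[0,0,0.13],[0,0,0],1],
    [[0,0,0.132],[0,0,0],1],
    [[0,0,0.132],[0,0,0],1],
    [[0,0,0.132],[0,0,0],1]
  ]
}}

```text
clock: 4.7
eef_pos: [0.5021, 0.1029, 0.0624]
ee_rot: [3.14, -0.001, 1.625]
ft_force: [0.6, 0.3, -0.6]
grip_width: 0.0853
finger_force: 0.0
```

>>> {"op": "carry_out", "data": {
  "increments": [
    [[0,0,0],[0,0,0],-1],
    [[0,0,0],[0,0,0],-1],
    [[0,0,0],[0,0,0],-1],
    [[0,0,0],[0,0,0],-1],
    [[0,0,0],[0,0,0],-1],
    [[0,0,0],[0,0,0],-1],
    [[0,0,0],[0,0,0],-1],
    [[0,0,0],[0,0,0],-1]
  ],
  "force": 50
}}

```text
clock: 5.5
eef_pos: [0.5012, 0.1021, 0.0619]
ee_rot: [-3.141, -0.001, 1.624]
ft_force: [-5.2, -0.6, 8.9]
grip_width: 0.0418
finger_force: 49.9
```

>>> {"op": "carry_out", "data": {
  "increments": [
    [[0,0,0],[0,0,0.03],-1],
    [[0,0,0],[0,0,0.08],-1],
    [[0,0,0],[0,0,0.15],-1],
    [[0,0,0],[0,0,0.22],-1],
    [[0,0,0],[0,0,0.29],-1],
    [[0,0,0],[0,0,0.36],-1],
    [[0,0,0],[0,0,0.43],-1],
    [[0,0,0],[0,0,0.5],-1],
    [[0,0,0],[0,0,0.57],-1],
    [[0,0,0],[0,0,0.64],-1],
    [[0,0,0],[0,0,0.71],-1],
    [[0,0,0],[0,0,0.77],-1]
  ]
}}

```text
clock: 6.7
eef_pos: [0.5013, 0.1019, 0.062]
ee_rot: [-3.141, 0.0, 0.41]
ft_force: [-4.3, -1.0, 7.8]
grip_width: 0.0419
finger_force: 49.8
```

>>> {"op": "carry_out", "data": {
  "increments": [
    [[0,0,0],[0,0,0.04],-1],
    [[0,0,0],[0,0,0.065],-1],
    [[0,0,0],[0,0,0.065],-1],
    [[0,0,0],[0,0,0.065],-1],
    [[0,0,0],[0,0,0.065],-1]
  ]
}}

```text
clock: 7.2
eef_pos: [0.5013, 0.1019, 0.062]
ee_rot: [-3.141, 0.0, 0.312]
ft_force: [-4.5, -1.5, 9.6]
grip_width: 0.0417
finger_force: 49.9
```

```bash
cat > see.py <<'E'
import sys
from h import *
s=sense();print(s["eef_pos"],np.degrees(s["ee_rot"]),s["joint_pos"].__repr__(),s["clock"],s["ft_force"],s["ft_torque"],s["finger_force"],s["grip_width"])
f=[]
X=eval(sys.argv[2])
for n in("scene","top"):
    z=eyes.snapshot(n);u=proj(z,X)[0].astype(int);x=z["pixels"][u[1]-40:u[1]+40,u[0]-50:u[0]+50];f.append(cv2.resize(x,None,fx=4,fy=4,interpolation=2))
cv2.imwrite("pics/"+sys.argv[1],np.hstack(f))
E
python3 see.py e1.png "(.501,.102,.08)"
```

```text
[0.50134789 0.10193152 0.06197519] [-1.79971084e+02  8.34668800e-03  1.78839523e+01] array([-0.83219347,  0.35166763,  0.68047428,  1.91156884, -0.2665738 ,
        0.96930033, -1.28768445]) 7.2 [-4.48525235 -1.52970273  9.56665746] [-0.34217853  0.9012713   0.03528651] 49.86509084701538 0.04170764094117883
```

View pics/e1.png

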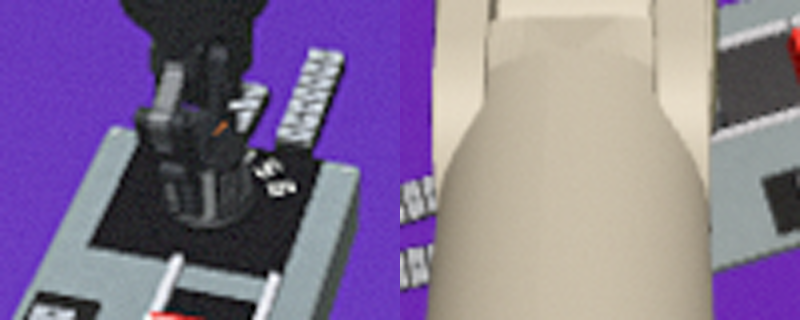

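>>> {"op": "carry_out", "data": {
  "increments": [
    [[0,0,0],[0,0,0],1],
    [[0,0,0],[0,0,0],1],
    [[0,0,0],[0,0,0],1],
    [[0,0,0],[0,0,0],1],
    [[0,0,-0.02],[0,0,0],1],
    [[0,0,-0.06],[0,0,0],1],
    [[0,0,-0.1],[0,0,0],1],
    [[0,0.02,-0.14],[0,0,0],1],
    [[0.01,0.07,-0.144],[0,0,0],1],
    [[0.02,0.12,-0.144],[0,0,0],1],
    [[0.0333,0.16,-0.144],[0,0,0],1],
    [[0.0333,0.1733,-0.144],[0,0,0],1]
  ]
}}

```text
clock: 8.5
eef_pos: [0.5663, -0.0176, 0.1694]
ee_rot: [3.139, -0.0, 0.308]
ft_force: [-0.3, 0.1, -0.6]
grip_width: 0.0854
finger_force: 0.0
```

>>> {"op": "carry_out", "data": {
  "increments": [
    [[0,0,0],[0,0,0],1],
    [[0,0,0],[0,0,0],1]
  ]
}}

```text
clock: 8.7
eef_pos: [0.5646, -0.0129, 0.1689]
ee_rot: [-3.141, 0.001, 0.313]
ft_force: [0.1, -0.3, -0.2]
grip_width: 0.0854
finger_force: 0.0
```

```bash
python3 see.py f1.png "(.54,.03,.08)"
```

```text
[ 0.56462145 -0.01294191  0.16887368] [-1.79957579e+02  4.79630418e-02  1.79205104e+01] array([-0.64108195,  0.35868725,  0.77189822,  1.65868145, -0.26292412,
        1.23264638, -1.07069952]) 8.7 [ 0.09242488 -0.26503868 -0.23432692] [-0.01981325  0.01081074  0.01156068] 0.0 0.0854442070462265
```

View pics/f1.png

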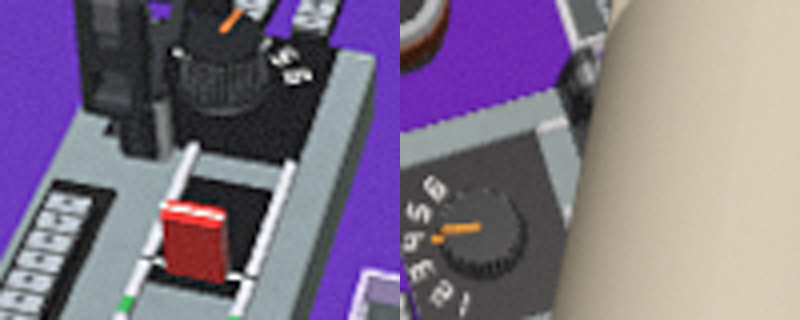

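>>> {"op": "carry_out", "data": {
  "increments": [
    [[0,0,0.02],[0,0,0],1],
    [[0,0,0.06],[0,0,0],1],
    [[0,0,0.1],[0,0,0],1],
    [[0,0,0.13],[0,0,0],1],
    [[0,0,0.14],[0,0,0],1],
    [[0,0,0.14],[0,0,0],1],
    [[0,0,0.14],[0,0,0],1]
  ]
}}

```text
clock: 9.5
eef_pos: [0.5656, -0.0138, 0.065]
ee_rot: [3.141, -0.001, 0.313]
ft_force: [0.8, 0.1, 0.5]
grip_width: 0.0853
finger_force: 0.0
```

>>> {"op": "carry_out", "data": {
  "increments": [
    [[0,0,0],[0,0,0],-1],
    [[0,0,0],[0,0,0],-1],
    [[0,0,0],[0,0,0],-1],
    [[0,0,0],[0,0,0],-1],
    [[0,0,0],[0,0,0],-1],
    [[0,0,0],[0,0,0],-1],
    [[0,0,0],[0,0,0],-1],
    [[0,0,0],[0,0,0],-1],
    [[0,0,0],[0,0,0],-1]
  ],
  "force": 60
}}

```text
clock: 10.4
eef_pos: [0.5652, -0.014, 0.0645]
ee_rot: [-3.142, -0.0, 0.312]
ft_force: [-2.4, 0.1, 5.4]
grip_width: 0.0111
finger_force: 58.6
```

>>> {"op": "carry_out", "data": {
  "increments": [
    [[0,0.004,0],[0,0,0],-1],
    [[0,0.01,0],[0,0,0],-1],
    [[0,0.018,0],[0,0,0],-1],
    [[0,0.026,0],[0,0,0],-1],
    [[0,0.034,0],[0,0,0],-1],
    [[0,0.038,0],[0,0,0],-1],
    [[0,0.04,0],[0,0,0],-1],
    [[0,0.04,0],[0,0,0],-1],
    [[0,0.04,0],[0,0,0],-1],
    [[0,0.04,0],[0,0,0],-1],
    [[0,0.04,0],[0,0,0],-1],
    [[0,0.04,0],[0,0,0],-1]
  ]
}}

```text
clock: 11.6
eef_pos: [0.5736, -0.0399, 0.0645]
ee_rot: [-3.138, 0.001, 0.314]
ft_force: [-7.3, 6.6, 11.8]
grip_width: 0.0114
finger_force: 59.9
```

```bash
python3 see.py g1.png "(.56,0,.07)"
```

```text
[ 0.57356083 -0.03985961  0.06445039] [-1.79773704e+02  5.11522303e-02  1.80025468e+01] array([-0.53073066,  0.49823893,  0.71387517,  1.73995021, -0.37377884,
        1.0457062 , -0.94188239]) 11.6 [-7.27268894  6.60945335 11.77136918] [ 1.44068006  1.49647548 -0.17393758] 59.889689683914185 0.01135916884181493
```

View pics/g1.png

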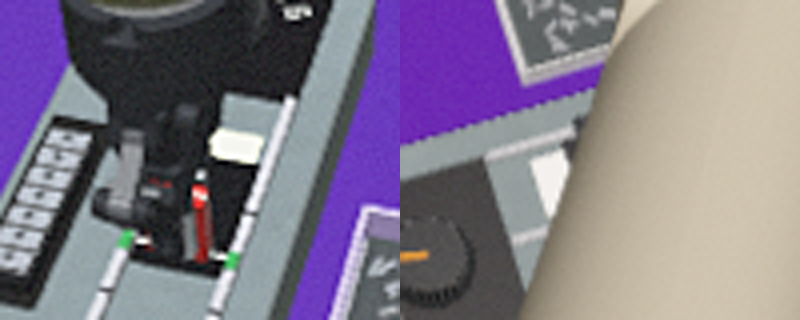

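>>> {"op": "carry_out", "data": {
  "increments": [
    [[0,0.003,0],[0,0,0],-1],
    [[0,0.003,0],[0,0,0],-1],
    [[0,0.003,0],[0,0,0],-1],
    [[0,0.003,0],[0,0,0],-1],
    [[0,0.003,0],[0,0,0],-1],
    [[0,0.003,0],[0,0,0],-1],
    [[0,0.003,0],[0,0,0],-1],
    [[0,0.003,0],[0,0,0],-1],
    [[0,0.003,0],[0,0,0],-1],
    [[0,0.003,0],[0,0,0],-1]
  ]
}}

```text
clock: 12.7
eef_pos: [0.5742, -0.0418, 0.0645]
ee_rot: [-3.137, 0.001, 0.314]
ft_force: [-8.5, 7.8, 12.2]
grip_width: 0.0111
finger_force: 59.8
```

```bash
python3 see.py g2.png "(.56,-.02,.07)"
```

```text
[ 0.57419959 -0.04184421  0.06445532] [-1.79759266e+02  5.46491212e-02  1.80094306e+01] array([-0.52634817,  0.49998318,  0.71366561,  1.73762265, -0.3748949 ,
        1.04684997, -0.9377345 ]) 12.7 [-8.4517276   7.83560577 12.1714571 ] [ 1.46069278  1.61701794 -0.1202387 ] 59.84243094921112 0.011134359055525827
```

View pics/g2.png

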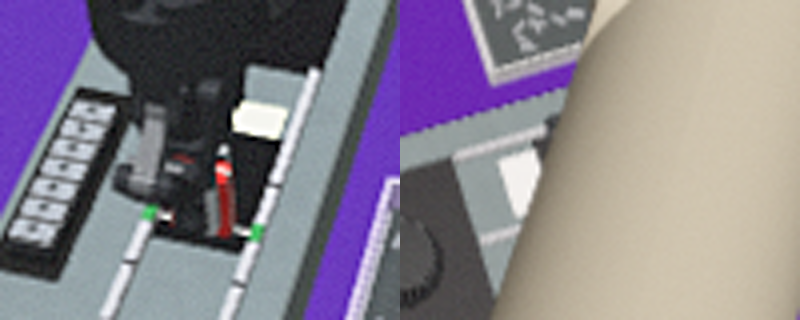

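The white line stands level with both green marks, at about (165,215) and (245,232) in the crop. The TCP has travelled 29 mm, and the roughly 10 N sideways force fits the spring at half travel.

```bash
python3 -c "
from cell import job_done,sense
print(job_done())"
```

```text
the job is handed in; nothing more can be done
None
```

The job is handed in with the sleeve clicked in at number 4 and the fingers still holding the red tab at half travel, about 29 mm open with a 60 N grip; no verdict came back.

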